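# Lock a shelf onto the stall's display stand

## Robot

A 6-joint arm with a two-finger parallel gripper is mounted at the origin on the work surface. World frame = base frame: x ahead of the robot, y to its left, z up, the work surface at z = 0. Lengths are in m, angles in rad, forces in N, time in s.
With the tool pointing down it reaches from about 0.35 to 0.975 m from the base axis. Payload 4.9 kg.
Tool frame: the origin (TCP) lies at the very end of the fingers, on their centre line; the grasp point (between the pads) lies 19 mm behind it; z points along the fingers, y is the line along which they close (so a half turn about z gives the same grasp; the last joint's range is limited). The gripper opens to 85 mm and grips with 20 to 120 N. Pads are 22 mm wide; open, the fingers measure 114 mm over their backs; the gripper's body (76 mm by 85 mm) begins 54 mm behind the grasp point. The pads swing forward as they close: fully open they stand 13 mm farther back than shut.
Start: joints at [-1.298, 0.053, 1.613, -0, 1.476, -0.119], TCP at [0.239, -0.578, 0.231] pointing down, gripper open.
Joint ranges: [-3.01, 3.01], [-1.01, 2.22], [0.06, 2.58], [-1.02, 4.17], [0.09, 2.62], [-3.14, 3.14]. Speed limits (rad/s): [2.57, 2.57, 3.14, 3.14, 3.14, 3.14].

## Interface

Orientations are given as a rotation vector (axis times angle).
In Python, from station import ctrl, imaging gives the robot as it stands.
- The arm moves only by the tool play_rows, never from a script. Its argument "series" is a list of rows, each a list of 3 entries, a list of its own where there are three numbers: the opening, from 0 (shut) to 1 (fully open), then the shift along the tool's x, y, z each as a share of 0.05 m, from -1 to 1, then the turn, a rotation vector about the tool's x, y, z each as a share of 8 degrees, from -1 to 1. In form: [[grip, [dx, dy, dz], [ax, ay, az]], ...]. A call has 1 to 8 rows; each row shifts and turns the commanded pose from where the row before left it, along the tool's axes as they then stand; what a row does not reach is not made up. A row lasts 1/8 s, in which the tool goes at most 62.5 mm and 10.7 degrees, less where a joint would pass 70% of its speed; a pose out of reach is approached as far as the arm can. A call with a number of a shift or a turn outside -1 to 1 is refused whole. A call with a gripper value outside its range is refused whole. The fingers move at their own pace and stop on an object; "force" is the grip in N (left out, the last holds). Time passes only in rows, so rows that do not move let the fingers close. It gives the time, the measured TCP pose, the force, the opening and the grip force at its end, in the units of the state.
- ctrl.get_obs(): the state, without advancing time (a new reading comes with each control period).
- imaging.get_image(name): name is "scene" or "top"; returns a dict with "color" (480x640x3 uint8, blue, green, red), "fx", "fy", "cx", "cy" (pixels), "D" ([k1, k2, p1, p2, k3] as OpenCV has them; the pictures are not rectified), "extrinsics" (4x4, takes a point from world to camera coordinates). Camera axes: x right, y down, z forward; pixel columns grow to the right and rows downward; lengths in m; the calibration is good to about 2 mm. A picture is of the moment at which its call begins. There is no depth.
- ctrl.finish_job(): hands the job in; it is judged then, once.
The state is a dict: "t": time; "q": joint angles; "dq": joint speeds; "effort": joint torques, N m; "tool_pos": TCP position; "tool_rot": TCP orientation; "contact_force": force on the tool from outside, world axes, zero at the start; "wrist_torque": the same for the moment, N m; "opening": finger opening in m; "grip_force": force on a finger pad.
Only numpy, scipy, OpenCV 4.12 (cv2) and the standard library are available. Lean on these libraries where they do the work, as an engineer would, in place of code of your own. Each camera call takes 0.05 s, during which the arm holds its last target. There are 200 camera calls.

## Task

Fit a shelf on the display stand: take only the top wooden shelf from the stack, without shifting the rest, and lower it over the stand's post until it lies level on the sprung ring. Then put the knurled metal collar over the post on top of it and turn the collar until its hidden keyways drop over the post's pins, and push it down against the spring until it is fully home. Finish while still holding the collar pressed home with the gripper, because the spring lifts it again if you let go; leave the other goods where they are.

Things in the scene. Friction and masses are not known exactly. Their poses are not given: they have to be found in the camera images.
- stand: Display stand, fixed to the table. Origin: centre of its underside, on the table; z up along the post. Round dark foot 120 mm across, 14 mm thick, with a steel boss 40 mm across on it, round which lies a black sprung ring 52 mm across. Above the boss a steel post 20 mm across rises to 80 mm above the table, its last 4 mm coned, with three small radial pins near the top.
- seat (a point): Centre of the boss's flat top, 40 mm above the table, on the post axis: the hard stop for the shelf's underside. The sprung ring's top stands 5 mm higher. Above the boss a spigot 33 mm across reaches 7.5 mm up and cones in over 3.5 mm more to the post; it centres the shelf's hole.
- pins (a point): Point on the post axis level with the tops of the three equally spaced pins, 66 mm above the table. The pins are 5 mm wide, 5 mm tall (61 to 66 mm) and reach 15 mm out from the axis; one points along the stand's x axis. The post goes on 14 mm above this point.
- collar: Knurled aluminium collar, loose, upright on the table: 52 mm across (53 over the knurling), 34 mm tall, 0.11 to 0.18 kg. Origin: centre of its underside; z up its axis. Through bore 23 mm. On the pins its underside is 66 mm above the table; keyed, it first meets the shelf at about 57 mm, and pushed fully home it is at 52 mm. A smooth, thin-walled napkin ring nearby is not it.
- keyways (a point): On the collar's axis, 22 mm above its underside: the closed upper end of three equally spaced keyways, 9 mm wide and reaching 17 mm from the axis, open only below. They are not marked, and how they lie to the collar's x axis is not told: rest it lightly on the pins and turn it, up to 120 degrees; they pass the pins within about 8 degrees either way.
- shelf4: Top shelf of the stack: pale wood board 120 mm (x) by 56 mm (y), 12 mm thick, 0.055 kg, with a round hole 37 mm across through its middle. Origin: centre of its underside, under the hole's centre; z up. Its underside is about 36 mm above the table at the start (three like it lie below), 45 mm resting on the stand's sprung ring, 40 mm when pushed home. It may point any way on the stand.
- shelf3: Second shelf from the top, same size as the top one, underside 24 mm above the table. Stays in the stack.
- shelf2: Third shelf from the top, same size, underside 12 mm above the table. Stays.
- shelf1: Lowest shelf of the stack, same size, lying on the table. Stays.
- thrust (a joint): Travel of the stand's sprung ring in m: 0 up, grows as it is pressed down, 0.005 when the shelf is home on the boss. It pushes up with about 5 N at 0 and 10 N at 0.005, so it carries shelf and collar without giving way.
- napkin_ring: Bystander: smooth aluminium ring 52 mm across, 43 mm bore, 34 mm tall. Origin: centre of its underside.
- cup: Bystander: white cup 56 mm across, 50 mm tall. Origin: centre of its underside.
- tumbler: Bystander: amber glass tumbler 60 mm across, 85 mm tall. Origin: centre of its underside.
- doll: Bystander: turned wooden doll 60 mm across, 88 mm tall. Origin: centre of its underside.
- tin: Bystander: flat brass-coloured tin 90 x 60 x 30 mm. Origin: centre of its underside.
- jar: Bystander: glass jar 60 mm across, 75 mm tall. Origin: centre of its underside.

How it is judged:
On the way, in this order (a step that is already met when the one before it is completed fails the run):
1. the top shelf lies level over the post, on the sprung ring (horizontal distance between shelf4 and stand below 0.006 m and z of shelf4 in the frame of stand between 0.037 and 0.0475 m and angle between shelf4's own z axis and vertical below 0.08 rad), for 0.2 s.
2. the collar's keyways have dropped over the pins (horizontal distance between collar and stand below 0.004 m and z of collar in the frame of stand below 0.0615 m and angle between collar's own z axis and vertical below 0.1 rad), for 0.1 s.
At the end, for the whole second after the job is handed in: Top shelf level over the post, within 2 mm of the boss; collar keyed, upright, within 2 mm of fully home, held by the gripper (over 2 N) against the sprung ring (pressed over 3.5 mm); other shelves moved under 15 mm, bystanders under 30 mm (horizontal distance between shelf4 and stand below 0.006 m and z of shelf4 in the frame of stand between 0.037 and 0.042 m and angle between shelf4's own z axis and vertical below 0.08 rad and horizontal distance between collar and stand below 0.004 m and z of collar in the frame of stand between 0.049 and 0.054 m and angle between collar's own z axis and vertical below 0.06 rad and contact force between the fingers and collar above 2 N and value of joint thrust above 0.0035 m and distance of each of shelf1, shelf2, shelf3 from where it was at the start of the episode below 0.015 m and distance of each of napkin_ring, cup, tumbler, doll, tin, jar from where it was at the start of the episode below 0.03 m); the arm keeps its last pose, push and grip.
It fails at once if the rest of the stack is knocked about (over 30 mm) (distance of any of shelf1, shelf2, shelf3 from where it was at the start of the episode above 0.03 m).
It fails at once if a bystander is knocked about (over 50 mm) (distance of any of napkin_ring, cup, tumbler, doll, tin, jar from where it was at the start of the episode above 0.05 m).
It also fails if it takes over 64 s, if anything falls off the work surface, if the arm or the gripper's body presses on something with over 40 N, if the wrist force passes 120 N, or if a joint passes its speed limit or range.

## Working session

There is one attempt and no reset: what is moved stays moved. The work goes in short steps, Python scripts to look and compute and a tool call to move; the robot and the scene stay as the last step left them, time stands still between calls to the robot, and variables do not carry over. Pictures are saved under pics/ and viewed, at most 10 in all, crops included, and the job is handed in when it is done.

Besides the shell and the picture viewer there is one more tool, called after "Emit:" as name(argument=value, ...), one argument or row to a line, values as JSON. play_rows: Moves the arm, as the interface text tells. Shift numbers are shares of 0.05 m and turn numbers shares of 8 degrees, none past 1 either way. Its arguments: {"type":"object","properties":{"series":{"type":"array"},"force":{"type":"number"}},"required":["series"]}

```bash
ls; mkdir -p pics
python3 - <<'E'
from station import ctrl, imaging
import cv2,numpy as np
print(ctrl.get_obs())
for n in("scene","top"):
    d=imaging.get_image(n); cv2.imwrite(f"pics/{n}0.png",d["color"]); 
    print(n,{k:np.round(v,4).tolist() for k,v in d.items() if k!="color"})
E
```

```text
pics
{'t': 0.0, 'q': array([-1.29799296e+00,  5.33518409e-02,  1.61425921e+00, -5.30153108e-06,
        1.47601674e+00, -1.19001887e-01]), 'dq': array([-0.00056339, -0.00051036,  0.00097296, -0.00092516,  0.00083429,
       -0.00105039]), 'effort': array([-5.83497786e-04, -3.93681085e+01, -3.70178425e+01, -1.57609684e-04,
        6.97144977e-03, -4.54505425e-05]), 'tool_pos': array([ 0.23849256, -0.57704473,  0.23008692]), 'tool_rot': array([-3.07951136e+00, -6.11123109e-01,  2.53693616e-04]), 'contact_force': array([ 0.39426275,  0.13125684, -0.86885514]), 'wrist_torque': array([ 0.00990877, -0.08604541, -0.016241  ]), 'grip_force': 0.0, 'opening': 0.0854545411599274}
scene {'fx': 584.434, 'fy': 584.434, 'cx': 314.9561, 'cy': 248.2881, 'D': [-0.0829, 0.0, 0.0, 0.0, 0.0], 'extrinsics': [[-0.3742, 0.9273, -0.0121, 0.1954], [0.7148, 0.2801, -0.6408, -0.3173], [-0.5908, -0.2484, -0.7676, 1.6139], [0.0, 0.0, 0.0, 1.0]]}
top {'fx': 453.2067, 'fy': 453.2067, 'cx': 320.1948, 'cy': 234.0395, 'D': [-0.0218, 0.0, 0.0, 0.0, 0.0], 'extrinsics': [[-0.0033, -1.0, 0.0075, -0.022], [-0.9984, 0.0029, -0.0556, 0.5169], [0.0556, -0.0077, -0.9984, 1.2409], [0.0, 0.0, 0.0, 1.0]]}
```

View pics/scene0.png

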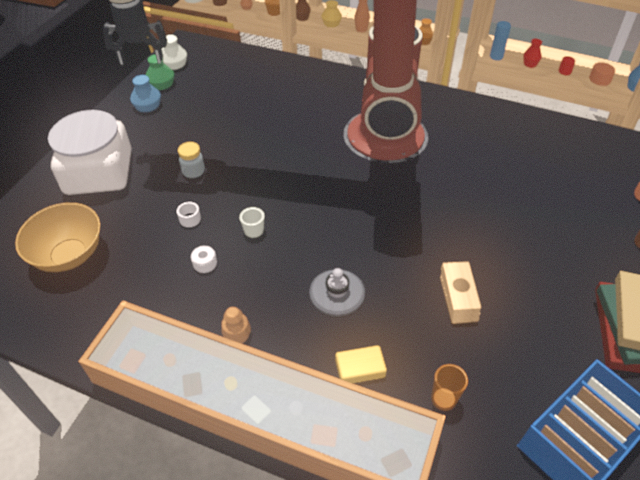

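View pics/top0.png

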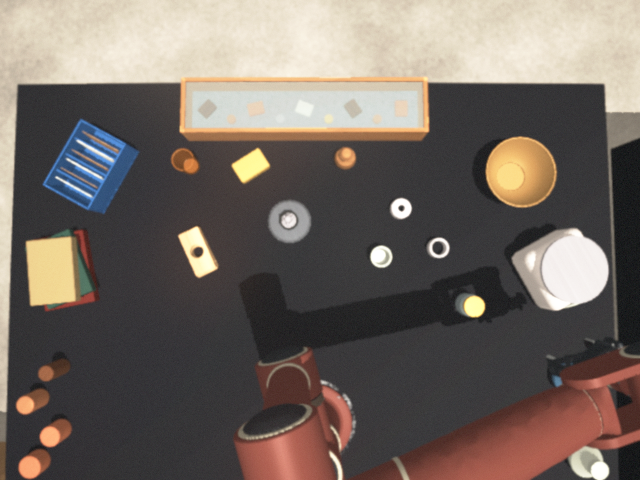

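The scene view shows the collar (thick wall) at (204,260), the napkin ring at (189,214), the stand at (337,290) and the stack at (460,292). In the top view the collar is at (401,208), the stand at (289,221) and the stack at (198,252). Next I'll enlarge these.

Run:
```python
import cv2,numpy as np
s=cv2.imread("pics/scene0.png");t=cv2.imread("pics/top0.png")
def c(im,x,y,h=32): return cv2.resize(im[y-h:y+h,x-h:x+h],(264,264),interpolation=cv2.INTER_CUBIC)
o=np.vstack([np.hstack([c(s,460,292),c(s,337,290),c(s,204,260)]),np.hstack([c(t,198,252),c(t,289,221),c(t,401,208)])])
cv2.imwrite("pics/comp.png",o)
```

```text
(no output)
```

View pics/comp.png

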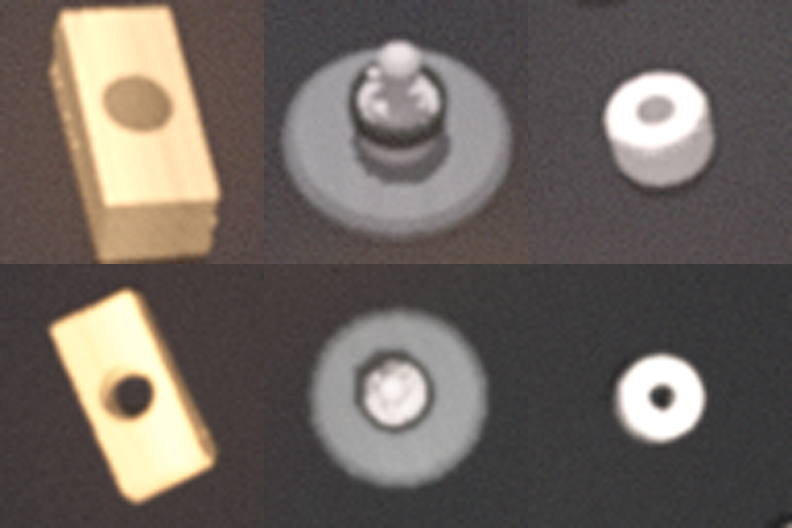

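```bash
cat > h.py <<'E'
import cv2,numpy as np
from scipy.optimize import minimize
S=8
def proj(d,P):
    E=d["extrinsics"];K=np.array([[d["fx"],0,d["cx"]],[0,d["fy"],d["cy"]],[0,0,1]])
    return cv2.projectPoints(np.asarray(P,float).reshape(-1,1,3),cv2.Rodrigues(E[:3,:3])[0],E[:3,3],K,np.array(d["D"],float))[0][:,0]
def cyl(r,z0,z1):
    a=np.linspace(0,2*np.pi,60,endpoint=False)
    return np.array([[r*np.cos(t),r*np.sin(t),z] for z in(z0,z1) for t in a])
def box(x,y,z0,z1): return np.array([[a*x/2,b*y/2,z] for a in(-1,1) for b in(-1,1) for z in(z0,z1)])
def fit(views,parts,p0,bg=None,thr=None,h=36,free=3):
    """views: dicts; parts: convex point sets in the object frame; p=[x,y,yaw]"""
    T=[]
    for d in views:
        c=np.round(proj(d,[[p0[0],p0[1],.02]])[0]).astype(int); o=c-h
        g=cv2.cvtColor(d["color"],cv2.COLOR_BGR2GRAY)[o[1]:o[1]+2*h,o[0]:o[0]+2*h]
        g=cv2.resize(g,None,fx=S,fy=S,interpolation=cv2.INTER_CUBIC)
        m=(g>thr).astype(np.uint8)
        n,l,st,ce=cv2.connectedComponentsWithStats(m); k=1+np.argmin(np.hypot(*(ce[1:]-h*S).T)+1e5*(st[1:,4]<2000))
        m=(l==k).astype(np.uint8)
        cs,_=cv2.findContours(m,cv2.RETR_EXTERNAL,2); m=cv2.drawContours(m*0,cs,-1,1,-1)
        T.append((d,o,cv2.GaussianBlur(m.astype(np.float32),(0,0),6)))
    def cost(q):
        p=np.r_[np.array(q[:2])*.01,q[2]*.1 if len(q)>2 else 0]+np.array(p0); s=0
        R=np.array([[np.cos(p[2]),-np.sin(p[2]),0],[np.sin(p[2]),np.cos(p[2]),0],[0,0,1]])
        for d,o,m in T:
            r=np.zeros(m.shape,np.uint8)
            for P in parts:
                u=(proj(d,P@R.T+[p[0],p[1],0])-o+.5)*S-.5
                cv2.fillConvexPoly(r,cv2.convexHull(np.round(u*16).astype(np.int32)),1,shift=4)
            s+=np.abs(cv2.GaussianBlur(r.astype(np.float32),(0,0),6)-m).sum()/m.sum()
        return s
    r=minimize(cost,np.zeros(free),method="Nelder-Mead",options=dict(initial_simplex=np.vstack([np.zeros(free),np.eye(free)*.6]),xatol=1e-3,fatol=1e-5))
    q=np.r_[r.x,[0]*(3-free)]*[.01,.01,.1]+p0
    return q,r.fun
def ground(d,uv,z):
    f=lambda p:np.sum((proj(d,[[p[0],p[1],z]])[0]-uv)**2)
    return minimize(f,[.5,0],method="Nelder-Mead",options=dict(xatol=1e-6)).x
E
python3 - <<'E'
from h import *
from station import ctrl, imaging
s=imaging.get_image("scene");t=imaging.get_image("top")
stand=[cyl(.06,0,.014),cyl(.026,.01,.045),np.vstack([cyl(.006,.0,.08),cyl(.010,0,.076)])]
col=[cyl(.0263,0,.034)]; stk=[box(.12,.056,0,.048)]
for n,p,uv,z,thr,fr,yaw in(("stand",stand,(289,221),.02,95,2,0),("collar",col,(401,208),.034,110,2,0),("stack",stk,(198,252),.048,110,3,-.4)):
    g=ground(t,uv,z); print(n,g)
    if n=="stack": yaw=0.44
    for v in([s],[t],[s,t]): 
        q,c=fit(v,p,[g[0],g[1],yaw],thr=thr,free=fr); print(np.round(q,4),round(c,3))
for n,uv,z in(("doll",(345,157),.05),("tin",(251,166),.03),("cup",(380,257),.05),("napkin",(438,247),.034),("tumbler",(183,160),.085),("jar",(472,306),.07)): print(n,ground(t,uv,z))
E
```

```text
stand [0.55      0.0245625]
[0.555  0.0658 0.    ] 0.05
[0.5537 0.0629 0.    ] 0.022
[0.5535 0.0633 0.    ] 0.082
collar [ 0.58660065 -0.24522368]
[ 0.5877 -0.245   0.    ] 0.061
[ 0.5876 -0.2473  0.    ] 0.112
[ 0.588  -0.2457  0.    ] 0.186
stack [0.4675389  0.30538314]
[0.4713 0.313  0.4557] 0.053
[0.4682 0.3116 0.442 ] 0.067
[0.47   0.3124 0.4501] 0.122
doll [ 0.72455115 -0.09150832]
tin [0.7044835  0.16675884]
cup [ 0.45258118 -0.18387963]
napkin [ 0.47935402 -0.34518812]
tumbler [0.70963595 0.33835471]
jar [ 0.322419   -0.42311352]
```

Emit:
play_rows(
  series=[
    [1,[0,0,0],[0,0,-0.41]],
    [1,[1,-0.56,0],[0,0,0]],
    [1,[1,-0.56,0],[0,0,0]],
    [1,[1,-0.56,0],[0,0,0]],
    [1,[1,-0.56,0],[0,0,0]],
    [1,[1,-0.56,0],[0,0,0]],
    [1,[1,-0.56,0],[0,0,0]],
    [1,[1,-0.56,0],[0,0,0]],
  ],
  force=40,
)

```text
t: 1.2
tool_pos: [0.4696, -0.2474, 0.2313]
tool_rot: [3.063, 0.699, 0.0]
contact_force: [0.7, -0.2, 0.1]
opening: 0.0855
grip_force: 0.0
```

```bash
cat > go.py <<'E'
import sys,numpy as np
from station import ctrl
from scipy.spatial.transform import Rotation as Ro
# go.py x y z phi : world gap and gap in tool shares
o=ctrl.get_obs();R=Ro.from_rotvec(o["tool_rot"]).as_matrix();phi=np.arctan2(R[1,0],R[0,0])
print("t",round(o["t"],2),"pos",np.round(o["tool_pos"],4),"phi",round(phi,4),"tilt",np.round(R[:2,2],4),"q",np.round(o["q"],2),"F",np.round(o["contact_force"],1),"M",np.round(o["wrist_torque"],2),"open",round(o["opening"],4),"grip",round(o["grip_force"],1))
if len(sys.argv)>4:
    a=np.array(sys.argv[1:5],float); d=R.T@(a[:3]-o["tool_pos"]); dp=(a[3]-phi)
    print("shares",np.round(d/.05,3),"az",round(-np.degrees(dp)/8,3))
E
python3 go.py .47 .3124 .11 .45
```

```text
t 1.2 pos [ 0.4696 -0.2474  0.2313] phi 0.4489 tilt [ 0.0002 -0.0002] q [-0.63 -0.17  1.83 -0.    1.49  0.5 ] F [ 0.7 -0.2  0.1] M [-0.04 -0.04 -0.09] open 0.0855 grip 0.0
shares [  4.866 -10.083   2.423] az -0.008
```

Emit:
play_rows(
  series=[
    [1,[0.44,-0.91,0],[0,0,0]],
    [1,[0.44,-0.91,0],[0,0,0]],
    [1,[0.44,-0.91,0],[0,0,0]],
    [1,[0.44,-0.91,0],[0,0,0]],
    [1,[0.44,-0.91,0],[0,0,0]],
    [1,[0.44,-0.91,0],[0,0,0]],
    [1,[0.44,-0.91,0],[0,0,0]],
    [1,[0.44,-0.91,0],[0,0,0]],
  ],
)

```text
t: 2.2
tool_pos: [0.4691, 0.1569, 0.2313]
tool_rot: [3.063, 0.7, 0.001]
contact_force: [0.0, 0.1, -0.0]
opening: 0.0855
grip_force: 0.0
```

Emit:
play_rows(
  series=[
    [1,[0.44,-0.91,0.3],[0,0,0]],
    [1,[0.44,-0.91,0.7],[0,0,0]],
    [1,[0.44,-0.91,0.7],[0,0,0]],
    [1,[0,0,0.7],[0,0,0]],
    [1,[0,0,0],[0,0,0]],
  ],
)

```text
t: 2.82
tool_pos: [0.4668, 0.3061, 0.1075]
tool_rot: [3.061, 0.701, -0.012]
contact_force: [-0.3, 0.1, -0.5]
opening: 0.0852
grip_force: 0.0
```

```bash
python3 go.py .47 .3124 .037 .45
python3 - <<'E'
from station import imaging
from h import *
o=[]
for n in("scene","top"):
    d=imaging.get_image(n); c=np.round(proj(d,[[.47,.3124,.06]])[0]).astype(int); print(c)
    o.append(cv2.resize(d["color"][c[1]-50:c[1]+50,c[0]-50:c[0]+50],(400,400),interpolation=cv2.INTER_CUBIC))
cv2.imwrite("pics/over.png",np.hstack(o))
E
```

```text
t 2.83 pos [0.4668 0.3061 0.1075] phi 0.4501 tilt [-0.0071 -0.0035] q [ 0.45  0.01  1.87 -0.    1.27  1.57] F [-0.3  0.1 -0.5] M [-0.04  0.02  0.01] open 0.0852 grip 0.0
shares [ 0.123 -0.086  1.409] az 0.001
[463 281]
[194 251]
```

View pics/over.png

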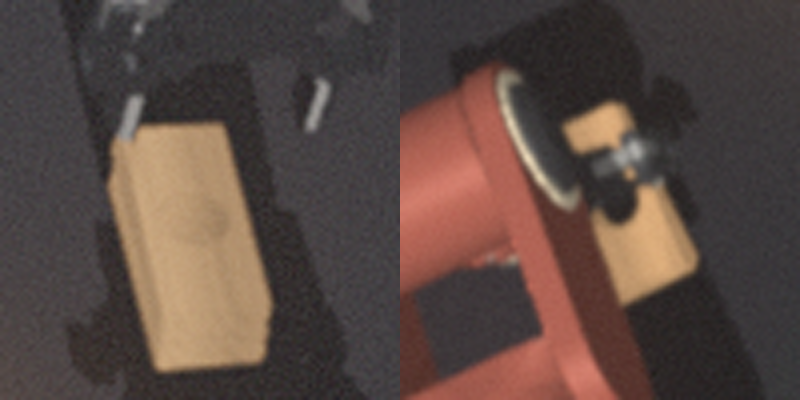

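Both fingers straddle the stack, at about (130,115) and (317,105) in the left crop. They're still above it because of the height, so I'll go down.

Emit:
play_rows(
  series=[
    [1,[0.06,-0.04,0.5],[0,0,0]],
    [1,[0.06,-0.04,0.5],[0,0,0]],
    [1,[0,0,0.3],[0,0,0]],
    [1,[0,0,0.05],[0,0,0]],
    [1,[0,0,0],[0,0,0]],
    [1,[0,0,0],[0,0,0]],
  ],
)

```text
t: 3.68
tool_pos: [0.4741, 0.3134, 0.0451]
tool_rot: [-3.062, -0.699, -0.003]
contact_force: [0.0, 0.9, 0.3]
opening: 0.0852
grip_force: 0.0
```

```bash
python3 go.py .47 .3124 .037 .45
```

```text
t 3.67 pos [0.4741 0.3134 0.0451] phi 0.4489 tilt [0.002 0.001] q [0.45 0.11 1.89 0.   1.15 1.57] F [0.  0.9 0.3] M [ 0.    0.04 -0.02] open 0.0852 grip 0.0
shares [-0.083 -0.018  0.163] az -0.008
```

Emit:
play_rows(
  series=[
    [1,[-0.08,-0.02,0.16],[0,0,0]],
    [1,[0,0,0],[0,0,0]],
    [0.3,[0,0,0],[0,0,0]],
    [0.3,[0,0,0],[0,0,0]],
    [0.3,[0,0,0],[0,0,0]],
    [0.3,[0,0,0],[0,0,0]],
    [0.3,[0,0,0],[0,0,0]],
  ],
  force=40,
)

```text
t: 4.55
tool_pos: [0.4697, 0.3124, 0.0363]
tool_rot: [-3.063, -0.699, -0.002]
contact_force: [0.8, 0.0, 2.9]
opening: 0.0546
grip_force: 43.0
```

```bash
python3 go.py .47 .3124 .037 .45
```

```text
t 4.55 pos [0.4697 0.3124 0.0363] phi 0.4491 tilt [0.001  0.0004] q [ 0.46  0.11  1.9  -0.    1.13  1.58] F [0.8 0.  2.9] M [-0.01 -0.09 -0.01] open 0.0546 grip 43.0
shares [ 0.006  0.003 -0.015] az -0.007
```

Emit:
play_rows(
  series=[
    [0.3,[0,0,-0.15],[0,0,0]],
    [0.3,[0,0,-0.2],[0,0,0]],
    [0.3,[0,0,-0.5],[0,0,0]],
    [0.3,[0,0,-0.8],[0,0,0]],
    [0.3,[0,0,-0.4],[0,0,0]],
    [0.3,[0,0,0],[0,0,0]],
    [0.3,[0,0,0],[0,0,0]],
  ],
)

```text
t: 5.42
tool_pos: [0.4683, 0.3118, 0.1367]
tool_rot: [3.062, 0.699, -0.004]
contact_force: [-0.4, -0.4, -1.3]
opening: 0.0551
grip_force: 42.7
```

```bash
python3 go.py .5545 .064 .14 .45;  python3 - <<'E'
from station import imaging
from h import *
o=[]
for n in("scene","top"):
    d=imaging.get_image(n); c=np.round(proj(d,[[.47,.3124,.08]])[0]).astype(int); print(c)
    o.append(cv2.resize(d["color"][c[1]-50:c[1]+50,c[0]-50:c[0]+50],(400,400),interpolation=cv2.INTER_CUBIC))
cv2.imwrite("pics/lift.png",np.hstack(o))
E
```

```text
t 5.42 pos [0.4683 0.3118 0.1367] phi 0.449 tilt [-0.0022 -0.0011] q [ 0.46 -0.02  1.84  0.    1.32  1.58] F [-0.4 -0.4 -1.3] M [ 0.02  0.01 -0.  ] open 0.0551 grip 42.7
shares [-0.599  5.212 -0.064] az -0.007
[465 275]
[192 251]
```

View pics/lift.png

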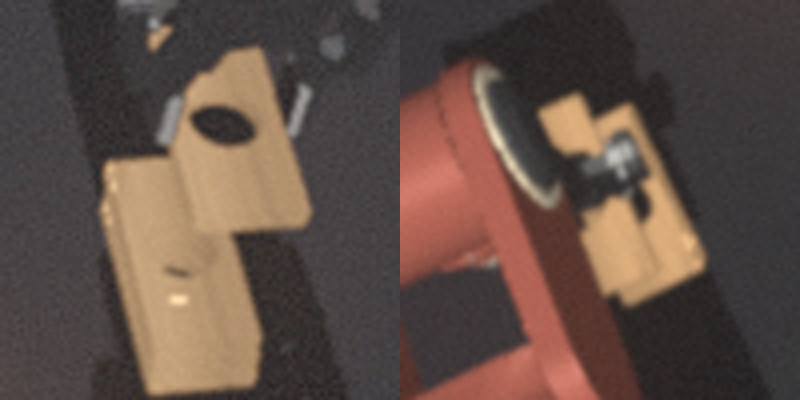

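Run:
```python
from station import imaging
from h import *
d=imaging.get_image("scene")
g=cv2.cvtColor(d["color"],cv2.COLOR_BGR2GRAY)[232:282,448:494]
g=cv2.resize(g,None,fx=8,fy=8,interpolation=cv2.INTER_CUBIC)
n,l,st,ce=cv2.connectedComponentsWithStats((g<85).astype(np.uint8))
for k in range(1,n):
    if st[k,4]>1500: 
        uv=(ce[k]+.5)/8-.5+[448,232]; print(st[k],uv,ground(d,uv,.1484),ground(d,uv,.1424))
```

```text
[    0     0   368   400 49639] [470.27599393 244.67501486] [0.44699211 0.3059712 ] [0.44155226 0.30595457]
[ 119  157  127   77 6970] [470.30835725 255.97378049] [0.47573028 0.31229337] [0.47048391 0.31231832]
```

Emit:
play_rows(
  series=[
    [0.3,[-0.1,0.87,0],[0,0,0]],
    [0.3,[-0.1,0.87,0],[0,0,0]],
    [0.3,[-0.1,0.87,0],[0,0,0]],
    [0.3,[-0.1,0.87,0],[0,0,0]],
    [0.3,[-0.1,0.87,0],[0,0,0]],
    [0.3,[-0.1,0.86,0],[0,0,0]],
    [0.3,[0,0,0],[0,0,0]],
    [0.3,[0,0,0],[0,0,0]],
  ],
)

```text
t: 6.58
tool_pos: [0.5547, 0.0647, 0.1373]
tool_rot: [-3.062, -0.699, 0.003]
contact_force: [-0.6, -0.1, -1.9]
opening: 0.0545
grip_force: 42.7
```

```bash
python3 go.py .5545 .064 .14 .45;  python3 - <<'E'
from station import imaging
from h import *
o=[]
for n in("scene","top"):
    d=imaging.get_image(n); c=np.round(proj(d,[[.5545,.064,.1]])[0]).astype(int); print(c)
    cv2.imwrite(f"pics/{n}_raw1.png",d["color"])
    o.append(cv2.resize(d["color"][c[1]-40:c[1]+40,c[0]-40:c[0]+40],(400,400),interpolation=cv2.INTER_CUBIC))
cv2.imwrite("pics/above.png",np.hstack(o))
E
```

```text
t 6.58 pos [0.5547 0.0647 0.1373] phi 0.4487 tilt [-0.0018  0.0005] q [-0.02 -0.03  1.85  0.    1.32  1.1 ] F [-0.6 -0.1 -1.9] M [ 0.06  0.04 -0.02] open 0.0545 grip 42.7
shares [-0.01   0.012 -0.053] az -0.009
[338 264]
[287 218]
```

View pics/above.png

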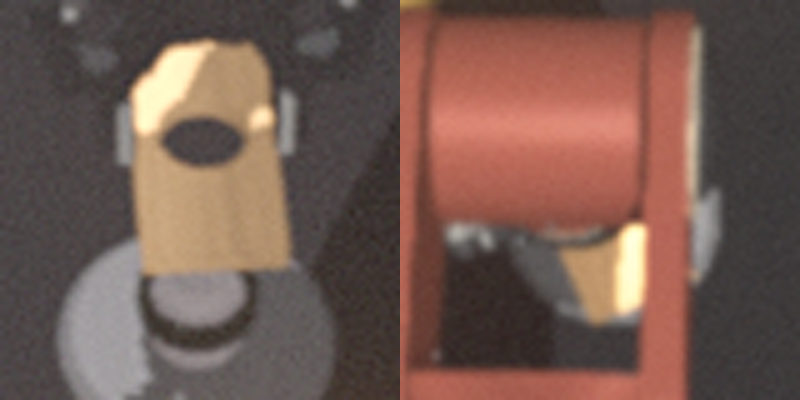

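The shelf is level, with its hole at about (203,141) in the left crop and the boss below it at (197,295). Time to lower it.

Emit:
play_rows(
  series=[
    [0.3,[-0.02,0,0.4],[0,0,0]],
    [0.3,[0,0,0.4],[0,0,0]],
    [0.3,[0,0,0.4],[0,0,0]],
    [0.3,[0,0,0.3],[0,0,0]],
    [0.3,[0,0,0.1],[0,0,0]],
    [0.3,[0,0,0.05],[0,0,0]],
    [0.3,[0,0,0],[0,0,0]],
  ],
)

```text
t: 7.55
tool_pos: [0.5549, 0.064, 0.0564]
tool_rot: [3.062, 0.699, 0.002]
contact_force: [0.0, -0.2, -0.6]
opening: 0.0547
grip_force: 42.7
```

```bash
python3 go.py .554 .0645 .0455 .45;  python3 - <<'E'
from station import imaging
from h import *
d=imaging.get_image("scene"); c=np.round(proj(d,[[.5545,.064,.06]])[0]).astype(int); print(c)
cv2.imwrite("pics/low.png",cv2.resize(d["color"][c[1]-36:c[1]+36,c[0]-36:c[0]+36],(576,576),interpolation=cv2.INTER_CUBIC))
E
```

```text
t 7.55 pos [0.5549 0.064  0.0564] phi 0.449 tilt [ 0.0011 -0.    ] q [-0.02  0.07  1.9  -0.    1.17  1.1 ] F [ 0.  -0.2 -0.6] M [ 0.01  0.03 -0.01] open 0.0547 grip 42.7
shares [-0.013 -0.017  0.218] az -0.007
[337 276]
```

View pics/low.png

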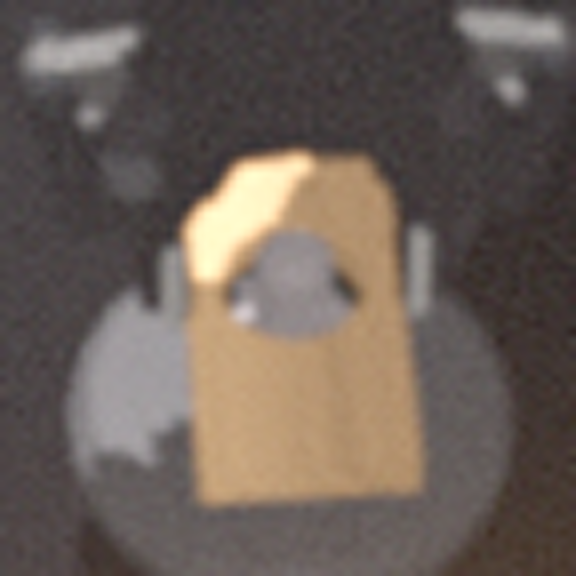

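The post is through the hole and looks centred (both near column 295). I'll lower it further.

Emit:
play_rows(
  series=[
    [0.3,[-0.01,-0.01,0.06],[0,0,0]],
    [0.3,[0,0,0.06],[0,0,0]],
    [0.3,[0,0,0.05],[0,0,0]],
    [0.3,[0,0,0.03],[0,0,0]],
    [0.3,[0,0,0],[0,0,0]],
    [0.3,[0,0,0],[0,0,0]],
  ],
)

```text
t: 8.35
tool_pos: [0.5538, 0.0643, 0.0459]
tool_rot: [3.063, 0.699, 0.0]
contact_force: [-1.1, -0.1, -0.3]
opening: 0.055
grip_force: 42.7
```

```bash
python3 go.py .554 .0645 .0455 .45
```

```text
t 8.35 pos [0.5538 0.0643 0.0459] phi 0.4491 tilt [ 0.0001 -0.    ] q [-0.02  0.08  1.91 -0.    1.15  1.1 ] F [-1.1 -0.1 -0.3] M [ 0.03 -0.01  0.01] open 0.055 grip 42.7
shares [ 0.006 -0.002  0.007] az -0.007
```

Emit:
play_rows(
  series=[
    [0.3,[0,0,0.02],[0,0,0]],
    [0.3,[0,0,0],[0,0,0]],
    [0.8,[0,0,0],[0,0,0]],
    [0.9,[0,0,0],[0,0,0]],
    [1,[0,0,0],[0,0,0]],
    [1,[0,0,-0.3],[0,0,0]],
    [1,[0,0,-0.9],[0,0,0]],
    [1,[0,0,-0.9],[0,0,0]],
  ],
)

```text
t: 9.35
tool_pos: [0.5536, 0.0643, 0.1517]
tool_rot: [-3.063, -0.699, -0.0]
contact_force: [1.0, -0.1, 0.2]
opening: 0.0854
grip_force: 0.0
```

```bash
python3 go.py .588 -.246 .16 .45
```

```text
t 9.35 pos [0.5536 0.0643 0.1517] phi 0.449 tilt [0.0001 0.0001] q [-0.02 -0.05  1.85  0.    1.34  1.1 ] F [ 1.  -0.1  0.2] M [-0.03 -0.   -0.02] open 0.0854 grip 0.0
shares [-2.074  5.889 -0.165] az -0.007
```

Emit:
play_rows(
  series=[
    [1,[-0.3,0.84,0],[0,0,0]],
    [1,[-0.3,0.84,0],[0,0,0]],
    [1,[-0.3,0.84,0],[0,0,0]],
    [1,[-0.3,0.84,0],[0,0,0]],
    [1,[-0.3,0.84,0],[0,0,0]],
    [1,[-0.29,0.84,0],[0,0,0]],
    [1,[-0.29,0.84,0],[0,0,0]],
    [1,[0,0,0],[0,0,0]],
  ],
)

```text
t: 10.35
tool_pos: [0.5879, -0.2487, 0.1512]
tool_rot: [3.063, 0.694, 0.002]
contact_force: [-0.1, 0.9, 0.0]
opening: 0.0853
grip_force: 0.0
```

```bash
python3 go.py .588 -.246 .10 .45;  python3 - <<'E'
from station import imaging
from h import *
o=[]
for n in("scene","top"):
    d=imaging.get_image(n); cv2.imwrite(f"pics/{n}_raw2.png",d["color"])
    c=np.round(proj(d,[[.5545,.064,.06]])[0]).astype(int); print(c)
    o.append(cv2.resize(d["color"][c[1]-32:c[1]+32,c[0]-32:c[0]+32],(400,400),interpolation=cv2.INTER_CUBIC))
cv2.imwrite("pics/onstand.png",np.hstack(o))
E
```

```text
t 10.35 pos [ 0.5879 -0.2487  0.1512] phi 0.4454 tilt [ 0.0014 -0.0012] q [-0.52  0.14  1.65 -0.    1.34  0.61] F [-0.1  0.9  0. ] M [-0.02 -0.02  0.04] open 0.0853 grip 0.0
shares [ 0.024 -0.05   1.023] az -0.033
[337 276]
[288 219]
```

View pics/onstand.png

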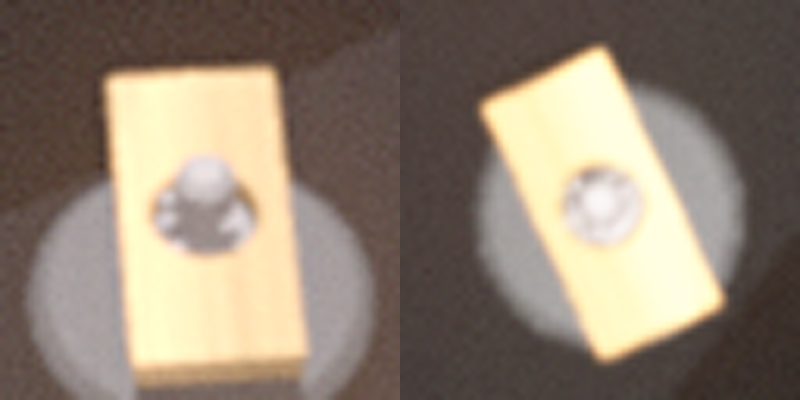

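The shelf lies flat on the stand with the post centred in its hole: (205,210) in the left crop, (603,205) in the right. Next is the collar. I'll grip it twice, 90° apart, so it ends up centred on the tool.

Emit:
play_rows(
  series=[
    [1,[0.02,-0.05,0.6],[0,0,0]],
    [1,[0,0,0.8],[0,0,0]],
    [1,[0,0,0.8],[0,0,0]],
    [1,[0,0,0.5],[0,0,0]],
    [1,[0,0,0.2],[0,0,0]],
    [1,[0,0,0],[0,0,0]],
    [1,[0,0,0],[0,0,0]],
  ],
  force=30,
)

```text
t: 11.32
tool_pos: [0.5887, -0.2433, 0.0067]
tool_rot: [3.061, 0.7, 0.003]
contact_force: [0.1, 0.6, 0.3]
opening: 0.085
grip_force: 0.0
```

```bash
python3 go.py .588 -.246 .005 .45
```

```text
t 11.32 pos [ 0.5887 -0.2433  0.0067] phi 0.4495 tilt [ 0.0026 -0.0014] q [-0.51  0.31  1.73  0.    1.1   0.61] F [0.1 0.6 0.3] M [ 0.06 -0.03 -0.02] open 0.085 grip 0.0
shares [-0.037  0.042  0.033] az -0.003
```

Emit:
play_rows(
  series=[
    [1,[-0.04,0.04,0.02],[0,0,0]],
    [0.3,[0,0,0],[0,0,0]],
    [0.3,[0,0,0],[0,0,0]],
    [0.3,[0,0,0],[0,0,0]],
    [0.3,[0,0,0],[0,0,0]],
    [0.3,[0,0,0],[0,0,0]],
    [1,[0,0,0],[0,0,0]],
    [1,[0,0,0],[0,0,0]],
  ],
  force=25,
)

```text
t: 12.32
tool_pos: [0.5861, -0.2454, 0.0031]
tool_rot: [-3.062, -0.699, 0.001]
contact_force: [-0.1, -0.1, 0.1]
opening: 0.084
grip_force: 0.0
```

```bash
python3 go.py .588 -.246 .005 2.02
```

```text
t 12.32 pos [ 0.5861 -0.2454  0.0031] phi 0.4491 tilt [-0.0009  0.0006] q [-0.51  0.31  1.73  0.    1.1   0.61] F [-0.1 -0.1  0.1] M [ 0.03  0.   -0.  ] open 0.084 grip 0.0
shares [ 0.029  0.028 -0.038] az -11.251
```

Emit:
play_rows(
  series=[
    [1,[0,0,-0.04],[0,0,-1]],
    [1,[0,0,0],[0,0,-1]],
    [1,[0,0,0],[0,0,-1]],
    [1,[0,0,0],[0,0,-1]],
    [1,[0,0,0],[0,0,-1]],
    [1,[0,0,0],[0,0,-1]],
    [1,[0,0,0],[0,0,-1]],
    [1,[0,0,0],[0,0,-1]],
  ],
)

```text
t: 13.32
tool_pos: [0.5862, -0.2454, 0.0052]
tool_rot: [-2.221, -2.221, 0.0]
contact_force: [0.5, -0.3, -0.1]
opening: 0.0853
grip_force: 0.0
```

Emit:
play_rows(
  series=[
    [1,[0,0,0],[0,0,-1]],
    [1,[0,0,0],[0,0,-1]],
    [1,[0,0,0],[0,0,-1]],
    [1,[0,0,0],[0,0,-0.25]],
    [1,[0,0,0],[0,0,0]],
    [1,[0,0,0],[0,0,0]],
  ],
)

```text
t: 14.08
tool_pos: [0.5865, -0.2456, 0.0057]
tool_rot: [-1.672, -2.659, -0.0]
contact_force: [-0.2, -0.6, -0.3]
opening: 0.0856
grip_force: 0.0
```

```bash
python3 go.py .5861 -.2454 .0045 2.02
```

```text
t 14.07 pos [ 0.5865 -0.2456  0.0057] phi 2.0188 tilt [-0.0001  0.0001] q [-0.51  0.31  1.73  0.    1.11 -0.96] F [-0.2 -0.6 -0.3] M [-0.01  0.04 -0.02] open 0.0856 grip 0.0
shares [ 0.008 -0.005  0.024] az -0.009
```

Now the firm grip, then the lift.

Emit:
play_rows(
  series=[
    [0.3,[0,0,0],[0,0,0]],
    [0.3,[0,0,0],[0,0,0]],
    [0.3,[0,0,0],[0,0,0]],
    [0.3,[0,0,0],[0,0,0]],
    [0.3,[0,0,0],[0,0,0]],
    [0.3,[0,0,0],[0,0,0]],
    [0.3,[0,0,-0.1],[0,0,0]],
    [0.3,[0,0,-0.4],[0,0,0]],
  ],
  force=80,
)

```text
t: 15.08
tool_pos: [0.5842, -0.2444, 0.0286]
tool_rot: [-1.668, -2.655, 0.001]
contact_force: [-0.4, -0.5, -1.9]
opening: 0.0507
grip_force: 83.2
```

Emit:
play_rows(
  series=[
    [0.3,[0,0,-0.8],[0,0,0]],
    [0.3,[0,0,-0.8],[0,0,0]],
    [0.3,[0,0,0],[0,0,0]],
    [0.3,[0,0,0],[0,0,0]],
  ],
)

```text
t: 15.58
tool_pos: [0.5859, -0.2453, 0.1102]
tool_rot: [-1.67, -2.659, 0.0]
contact_force: [0.1, 0.4, -1.9]
opening: 0.0504
grip_force: 83.2
```

```bash
python3 go.py .554 .0643 .12 2.02
```

```text
t 15.57 pos [ 0.5859 -0.2453  0.1102] phi 2.0199 tilt [-0.0011  0.0006] q [-0.51  0.18  1.69 -0.    1.28 -0.96] F [ 0.1  0.4 -1.9] M [-0.02  0.07  0.02] open 0.0504 grip 83.2
shares [ 5.856  2.113 -0.191] az -0.001
```

Emit:
play_rows(
  series=[
    [0.3,[0.83,0.3,-0.05],[0,0,0]],
    [0.3,[0.84,0.3,-0.05],[0,0,0]],
    [0.3,[0.84,0.3,-0.05],[0,0,0]],
    [0.3,[0.84,0.3,-0.05],[0,0,0]],
    [0.3,[0.84,0.3,0],[0,0,0]],
    [0.3,[0.84,0.3,0],[0,0,0]],
    [0.3,[0.83,0.31,0],[0,0,0]],
    [0.3,[0,0,0],[0,0,0]],
  ],
)

```text
t: 16.58
tool_pos: [0.5522, 0.0665, 0.1182]
tool_rot: [-1.663, -2.66, 0.003]
contact_force: [1.0, -0.2, -2.2]
opening: 0.0506
grip_force: 83.3
```

Emit:
play_rows(
  series=[
    [0.3,[0,0,0],[0,0,0]],
    [0.3,[0,0,0],[0,0,0]],
  ],
)

```text
t: 16.82
tool_pos: [0.5541, 0.063, 0.12]
tool_rot: [-1.672, -2.658, 0.001]
contact_force: [-0.4, -0.3, -1.2]
opening: 0.0503
grip_force: 83.3
```

```bash
python3 go.py .554 .0643 .09 2.02
python3 - <<'E'
from station import imaging
from h import *
d=imaging.get_image("scene"); c=np.round(proj(d,[[.5545,.064,.1]])[0]).astype(int); print(c)
cv2.imwrite("pics/colabove.png",cv2.resize(d["color"][c[1]-36:c[1]+36,c[0]-36:c[0]+36],(576,576),interpolation=cv2.INTER_CUBIC))
E
```

```text
t 16.82 pos [0.5541 0.063  0.12  ] phi 2.0185 tilt [-0.0014 -0.0002] q [-0.02 -0.01  1.87 -0.    1.28 -0.47] F [-0.4 -0.3 -1.2] M [ 0.   -0.01  0.05] open 0.0503 grip 83.3
shares [0.023 0.01  0.6  ] az -0.011
[338 264]
```

View pics/colabove.png

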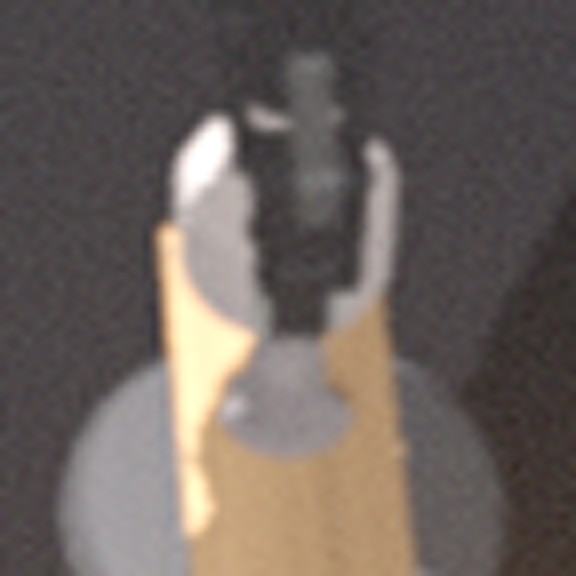

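The collar sits just above the post. It spans columns 173–402 (centre about 287), with the post near 291, so I'm shifting it slightly towards +y and lowering it carefully.

Emit:
play_rows(
  series=[
    [0.3,[0.03,0.01,0.3],[0,0,0]],
    [0.3,[0,0,0.25],[0,0,0]],
    [0.3,[0,0,0.1],[0,0,0]],
    [0.3,[0,0,0.05],[0,0,0]],
    [0.3,[0,0,0.05],[0,0,0]],
    [0.3,[0,0,0.03],[0,0,0]],
    [0.3,[0,0,0],[0,0,0]],
    [0.3,[0,0,0],[0,0,0]],
  ],
)

```text
t: 17.88
tool_pos: [0.5544, 0.0656, 0.0821]
tool_rot: [1.671, 2.66, 0.0]
contact_force: [-0.7, -0.5, -1.1]
opening: 0.0501
grip_force: 83.3
```

```bash
python3 go.py .554 .0648 .073 2.02
```

```text
t 17.88 pos [0.5544 0.0656 0.0821] phi 2.0199 tilt [0.0005 0.    ] q [-0.02  0.04  1.89  0.    1.21 -0.46] F [-0.7 -0.5 -1.1] M [0.04 0.02 0.05] open 0.0501 grip 83.3
shares [-0.012 -0.014  0.182] az -0.001
```

Emit:
play_rows(
  series=[
    [0.3,[0,0,0.05],[0,0,0]],
    [0.3,[0,0,0.05],[0,0,0]],
    [0.3,[0,0,0.04],[0,0,0]],
    [0.3,[0,0,0.02],[0,0,0]],
    [0.3,[0,0,0],[0,0,0]],
    [0.3,[0,0,0],[0,0,0]],
  ],
)

```text
t: 18.62
tool_pos: [0.5543, 0.0656, 0.0739]
tool_rot: [1.671, 2.66, 0.0]
contact_force: [-0.1, -0.6, -1.4]
opening: 0.0504
grip_force: 83.3
```

```bash
python3 go.py .554 .0648 .0717 2.02
```

```text
t 18.62 pos [0.5543 0.0656 0.0739] phi 2.0198 tilt [ 0.0001 -0.    ] q [-0.02  0.05  1.9  -0.    1.2  -0.46] F [-0.1 -0.6 -1.4] M [ 0.01 -0.02  0.04] open 0.0504 grip 83.3
shares [-0.012 -0.012  0.044] az -0.001
```

Emit:
play_rows(
  series=[
    [0.3,[0,0,0.03],[0,0,0]],
    [0.3,[0,0,0.02],[0,0,0]],
    [0.3,[0,0,0.01],[0,0,0]],
    [0.3,[0,0,0],[0,0,0]],
  ],
)

```text
t: 19.12
tool_pos: [0.5546, 0.0656, 0.0722]
tool_rot: [1.671, 2.66, 0.0]
contact_force: [-2.3, 0.3, 6.3]
opening: 0.0502
grip_force: 84.1
```

```bash
python3 go.py .554 .0648 .0717 2.02
```

```text
t 19.12 pos [0.5546 0.0656 0.0722] phi 2.0199 tilt [ 0.0004 -0.0001] q [-0.02  0.05  1.9  -0.    1.2  -0.46] F [-2.3  0.3  6.3] M [-0.04  0.62 -0.04] open 0.0502 grip 84.1
shares [-0.01  -0.018  0.009] az -0.0
```

Emit:
play_rows(
  series=[
    [0.3,[0,0,0],[0,0,0.8]],
    [0.3,[0,0,0],[0,0,0.8]],
    [0.3,[0,0,0],[0,0,0]],
  ],
)

```text
t: 19.5
tool_pos: [0.5543, 0.0656, 0.0709]
tool_rot: [1.956, 2.459, 0.0]
contact_force: [-0.6, -1.4, -2.2]
opening: 0.05
grip_force: 83.4
```

Emit:
play_rows(
  series=[
    [0.3,[0,0,0],[0,0,0.8]],
    [0.3,[0,0,0],[0,0,0.8]],
    [0.3,[0,0,0],[0,0,0]],
  ],
)

```text
t: 19.88
tool_pos: [0.554, 0.0651, 0.0703]
tool_rot: [2.215, 2.227, -0.002]
contact_force: [1.1, -1.8, -3.0]
opening: 0.0503
grip_force: 83.3
```

```bash
python3 go.py .554 .0648 .0717 2.02
```

```text
t 19.88 pos [0.554  0.0651 0.0703] phi 1.576 tilt [-0.0004 -0.001 ] q [-0.02  0.05  1.9  -0.    1.19 -0.02] F [ 1.1 -1.8 -3. ] M [-0.41 -0.21  0.11] open 0.0503 grip 83.3
shares [-0.007  0.    -0.029] az -3.18
```

Emit:
play_rows(
  series=[
    [0.3,[0,0,0.03],[0,0,-0.3]],
    [0.3,[0,0,0.03],[0,0,0]],
    [0.3,[0,0,0.03],[0,0,0]],
    [0.3,[0,0,0],[0,0,0]],
  ],
)

```text
t: 20.38
tool_pos: [0.554, 0.0654, 0.0661]
tool_rot: [2.171, 2.27, -0.001]
contact_force: [-0.5, -2.0, -1.2]
opening: 0.0502
grip_force: 83.5
```

```bash
python3 go.py .554 .0648 .0662 2.02
```

```text
t 20.38 pos [0.554  0.0654 0.0661] phi 1.6153 tilt [-0.0004 -0.0005] q [-0.02  0.06  1.9  -0.    1.19 -0.06] F [-0.5 -2.  -1.2] M [-0.46 -0.04 -0.01] open 0.0502 grip 83.5
shares [-0.011 -0.001 -0.003] az -2.899
```

Emit:
play_rows(
  series=[
    [0.3,[0,0,0.04],[0,0,0]],
    [0.3,[0,0,0.04],[0,0,0]],
    [0.3,[0,0,0.04],[0,0,0]],
    [0.3,[0,0,0.04],[0,0,0]],
    [0.3,[0,0,0.03],[0,0,0]],
    [0.3,[0,0,0],[0,0,0]],
  ],
  force=110,
)

```text
t: 21.12
tool_pos: [0.5545, 0.0653, 0.0587]
tool_rot: [2.172, 2.27, -0.001]
contact_force: [-5.8, -4.7, 10.4]
opening: 0.0494
grip_force: 116.2
```

```bash
python3 go.py .554 .0648 .0577 2.02
```

```text
t 21.12 pos [0.5545 0.0653 0.0587] phi 1.6152 tilt [-0.0006 -0.0008] q [-0.02  0.07  1.9  -0.    1.17 -0.06] F [-5.8 -4.7 10.4] M [-0.76  1.15  0.06] open 0.0494 grip 116.2
shares [-0.01  -0.01   0.019] az -2.899
```

Emit:
play_rows(
  series=[
    [0.3,[-0.01,-0.01,0.02],[0,0,0]],
    [0.3,[0,0,0.02],[0,0,0]],
    [0.3,[0,0,0.02],[0,0,0]],
    [0.3,[0,0,0],[0,0,0]],
    [0.3,[0,0,0],[0,0,0]],
  ],
)

```text
t: 21.75
tool_pos: [0.5545, 0.0653, 0.0585]
tool_rot: [-2.171, -2.27, 0.001]
contact_force: [-12.8, -3.7, 25.8]
opening: 0.0499
grip_force: 117.6
```

```bash
python3 go.py .554 .0648 .0577 2.02
```

```text
t 21.75 pos [0.5545 0.0653 0.0585] phi 1.6154 tilt [-0.0006  0.    ] q [-0.02  0.07  1.9   0.    1.17 -0.06] F [-12.8  -3.7  25.8] M [-0.4   2.36  0.02] open 0.0499 grip 117.6
shares [-0.009 -0.011  0.016] az -2.898
```

Run:
```python
from station import imaging
from h import *
o=[]
for n in("scene","top"):
    d=imaging.get_image(n); c=np.round(proj(d,[[.5545,.064,.06]])[0]).astype(int)
    im=cv2.resize(d["color"][c[1]-32:c[1]+32,c[0]-32:c[0]+32],(400,400),interpolation=cv2.INTER_CUBIC)
    a=.45;R=np.array([[np.cos(a),-np.sin(a),0],[np.sin(a),np.cos(a),0],[0,0,1]])
    ctr=[.555,.0658,0] if n=="scene" else [.5537,.0629,0]
    for P,col in((np.array([[.06,.028,.052],[.06,-.028,.052],[-.06,-.028,.052],[-.06,.028,.052]])@R.T,(0,0,255)),(cyl(.0263,.052,.086)[:60],(0,255,0)),(cyl(.0263,.052,.086)[60:],(255,255,0))):
        u=((proj(d,P+ctr)-c+32+.5)*6.25-.5)
        cv2.polylines(im,[np.round(u).astype(np.int32)],True,col,1)
    o.append(im)
cv2.imwrite("pics/home.png",np.hstack(o))
```

```text
(no output)
```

View pics/home.png

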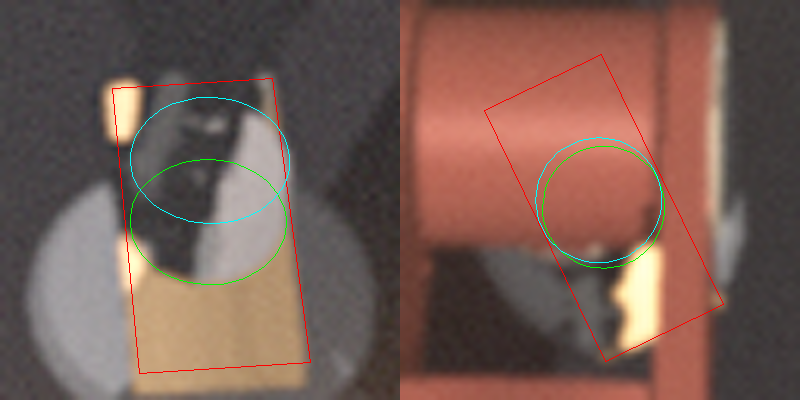

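Run:
```python
from station import imaging,ctrl
from h import *
d=imaging.get_image("scene"); b=cv2.imread("pics/scene_raw2.png")
c=proj(d,[[.5545,.064,.06]])[0].round().astype(int)
x0=c[0]-32; xs=[x0+int(k/6.25) for k in(160,190,220,250,280)]
def prof(im):
    f=im.astype(float); s=f[...,2]-f[...,0]   # wood is warm
    out=[]
    for x in xs:
        p=s[c[1]+14:c[1]+40,x-1:x+2].mean(1); h=(p[:6].max()+p[-5:].mean())/2
        k=np.where(p>h)[0].max(); out.append(k+(p[k]-h)/(p[k]-p[k+1]))
    return np.array(out)
a,e=prof(b),prof(d["color"]); print(np.round(a,2),np.round(e,2),"shift",np.round(e-a,2))
q=lambda z:proj(d,[[.5545+.05,.064+.02,z]])[0]
print("5mm =",q(.040)-q(.045)); print(ctrl.get_obs()["contact_force"])
```

```text
[15.71 15.27 14.76 14.32 13.85] [16.7  16.43 15.98 15.76 15.43] shift [0.99 1.16 1.22 1.44 1.58]
5mm = [-0.04371642  1.38100001]
[-12.88613441  -3.13492102  25.16801831]
```

Run:
```python
from station import ctrl
print(ctrl.finish_job())
```

```text
the job is handed in; nothing more can be done
None
```

I handed the job in with the shelf on the stand and the keyed collar held pressed home: collar underside at about 52.8 mm (home is 52), shelf pushed down about 4.6 of 5 mm by the camera, gripper pressing down with about 25 N; the judge's result wasn't shown, and I didn't re-measure the other goods.

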